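# Hang the tall bracket on the spring scale

## Robot

A 7-joint arm with a two-finger parallel gripper is mounted at the origin on a cart in front of the work surface, level with it; the furniture and walls round the work are solid. World frame = base frame: x ahead of the robot, y to its left, z up, the work surface at z = 0. Lengths are in m, angles in rad, forces in N, time in s.
With the tool pointing down it reaches from about 0.4 to 0.875 m from the base axis. Payload 6.5 kg.
Tool frame: the origin (TCP) lies on the centre line of the jaws, within the pads' length; the fingertips stand 19 mm ahead of it and the grasp point (between the pads) is the TCP; x points along the fingers, y is the direction in which the jaws open and shut, and the axes are right-handed (so a half turn about x gives the same grasp; the last joint's range is limited). The gripper opens to 85 mm and grips with 20 to 120 N. Pads are 22 mm wide; open, the fingers measure 114 mm over their backs; the gripper's body (76 mm by 85 mm) begins 54 mm behind the grasp point. The pads swing forward as they close: fully open they stand 13 mm farther back than shut.
Start: joints at [-1.405, 0.536, -0.004, 1.538, 0.003, 1.067, -0.071], TCP at [0.149, 0.633, 0.25] pointing down, gripper open.
Joint ranges: [-2.7, 2.7], [-0.37, 2.16], [-1.27, 1.26], [0.24, 2.4], [-1.31, 4.45], [0.19, 1.91], [-2.76, 2.76]. Speed limits (rad/s): [2.39, 2.39, 3.14, 3.14, 3.14, 3.14, 3.14].

## Interface

Orientations are given as a unit quaternion [w, x, y, z].
In Python, from rig import sensors, cams, ticket gives the robot as it stands. The module is installed in compiled form; this text tells all that it offers.
- The arm moves only by the tool step_arm, never from a script. Its argument "deltas" is a list of rows, each a list of 7 numbers: the opening, from 0 (shut) to 1 (fully open), then the shift along the tool's x, y, z in cm, then the turn, a rotation vector about the tool's x, y, z in degrees. In form: [[claw, dx, dy, dz, rx, ry, rz], ...]. A call has 1 to 10 rows; each row is the pose to reach, as a shift and turn from the pose measured when the call began, along the tool's axes at that moment; what a row does not reach only later rows make up. A row lasts 1/8 s, in which the tool goes at most 62.5 mm and 10.7 degrees, less where a joint would pass 70% of its speed; a pose out of reach is approached as far as the arm can. A call with a gripper value outside its range is refused whole. The fingers move at their own pace and stop on an object; "force" is the grip in N (left out, the last holds). Time passes only in rows, so rows that repeat a pose let the fingers close. It gives the time, the measured TCP pose, the force and the opening at its end, in the units of the state.
- sensors.observe(): the state, without advancing time (a new reading comes with each control period).
- cams.grab_frame(name): name is "scene" or "side" or "wrist"; returns a dict with "image" (400x640x3 uint8, blue, green, red), "depth" (400x640 float32, m along the optical axis (not along the pixel's ray), 0 where there is no reading), "K" (3x3 intrinsics, pixels), "view" (4x4, takes a point from world to camera coordinates). Camera axes: x right, y up, looking along -z (the intrinsics and any distortion apply to the point x, -y, -z); pixel columns grow to the right and rows downward; lengths in m; the calibration is good to about 2 mm. A picture is of the moment at which its call begins.
- ticket.sign_off(): hands the job in, once; it reports no verdict.
Trained networks look in the newest picture that a camera, given by its name, has taken for a name from the list of things; names that differ only in an ending like _2 or _b are one class to them, and where a whole thing is asked for, a point or a joint stands for the part that bears it (a point fixed in the world has none). Each returns a list of dicts, best first, with "conf" (0 to 1); they miss things now and then, are a little off and sometimes report something else, mostly with a low value. They report only what shows in the picture. A call takes as long as a camera call. They do not tell look-alikes from the thing itself.
- cams.search_frame(camera, thing): "pixel" ([column, row] in pixels, amid what is visible of it).
- cams.outline_of(camera, thing): "mask" (400x640 bool, what is visible of it) and "pixel" ([column, row] in pixels, amid what is visible of it).
The state is a dict: "time": time; "qpos": joint angles; "qd": joint speeds; "tau": joint torques, N m; "position": TCP position; "tool_rot": TCP orientation; "force": force on the tool from outside, world axes, zero at the start; "ft_torque": the same for the moment, N m; "gripper_width": opening from 0.0 (shut) to 1.0 (fully open).
Only numpy, scipy, OpenCV 4.12 (cv2) and the standard library are available. Lean on these libraries where they do the work, as an engineer would, in place of code of your own. Each camera call takes 0.05 s, during which the arm holds its last target. There are 200 camera calls.

## Task

Weigh the taller of the two aluminium brackets: hang it by the eye at its top on the hook of the spring scale, let go of it and let it come to rest so that the scale can be read. Do not drag the hook down to the end of its travel, and leave the shorter bracket standing where it is.

Things in the scene. Friction and masses are not known exactly. Their poses are not given: they have to be found in the camera images.
- tall_bracket: The bracket to weigh: cast aluminium T-bracket standing on its foot, 120 mm tall, 0.17 to 0.34 kg. Upright web: a plate 40 mm wide (its y), 10 mm thick (its x), pierced along x by an eye near the top. Foot 56 (x) x 40 (y) x 9 mm. Can be gripped across the 40 mm width beside the eye, from 60 mm up, leaving the eye free. Origin: centre of the foot's underside, z up.
- tall_eye (a point): Middle of the upper edge of the tall bracket's eye, 110 mm above its underside, 10 mm below its top; axes as the bracket's. This edge comes to lie on the hook. The eye is a window 26 mm wide (y) and 40 mm high, 70 to 110 mm above the underside, its upper corners filled at 45 degrees (about 8 mm); cheeks beside it 7 mm wide.
- short_bracket: The bracket to leave alone: same make, foot, web and eye, but 80 mm tall (eye from 30 to 70 mm up). Origin: centre of the foot's underside, z up.
- hook_seat (a point): Top of the hook's 7 mm bar at the middle of its 20 mm level seat, 203 mm above the desk unloaded; moves with the hook. The bar lies along the point's x; +x points to the scale's housing. The free -x end turns up to a tip 11 mm above the seat, 24 mm out. On the +x side the bar climbs 12 mm (10 to 25 mm from the seat) and runs level to the grey housing, 62 mm wide, 228 mm high, 110 mm away.
- scale_hook (a joint): How far the hook of the spring scale (a fixed grey column with a foot plate 12 mm thick) is pulled down, in m: 0 unloaded, 0.06 at the end of its travel. Lightly damped spring, 150 N/m: the tall bracket draws it down 11 to 22 mm and bobs for under a second.
Things that resemble listed ones, but are neither listed nor needed, are in the scene too. What is shaped like the tall_bracket but purple is not meant.

How it is judged:
By the outcome, as a careful person would: the job done as asked, in the order asked, and still so for the second after the job is handed in, with the robot touching nothing.
It also fails if it takes over 40 s, if anything falls off the work surface, if the arm or the gripper's body presses on something with over 40 N, if the wrist force passes 120 N, or if a joint passes its speed limit or range.

## Working session

There is one attempt and no reset: what is moved stays moved. The work goes in short steps, Python scripts to look and compute and a tool call to move; the robot and the scene stay as the last step left them, time stands still between calls to the robot, and variables do not carry over. Pictures are saved under pics/ and viewed, about 8 in all and at most 12, crops included, and the job is handed in when it is done.

Besides the shell and the picture viewer there is one more tool, called by a JSON object that holds its "op" and its "data", one argument or row to a line. step_arm: Moves the arm, as the interface text tells. Its arguments: {"type":"object","properties":{"deltas":{"type":"array"},"force":{"type":"number"}},"required":["deltas"]}

```bash
mkdir -p pics; cat > h.py <<'E'
import numpy as np, cv2
from rig import sensors, cams, ticket
def pts(f, mask=None):
    d=f["depth"]; K=np.array(f["K"]); V=np.array(f["view"])
    m=d>0
    if mask is not None: m&=mask
    r,c=np.nonzero(m); z=d[r,c]
    x=(c-K[0,2])/K[0,0]*z; y=(r-K[1,2])/K[1,1]*z
    P=np.stack([x,-y,-z,np.ones_like(z)])
    return (np.linalg.inv(V)@P)[:3].T, r, c
def save(f,n,crop=None,s=1):
    im=f["image"]
    if crop: im=im[crop[1]:crop[3],crop[0]:crop[2]]
    cv2.imwrite(f"pics/{n}.png",cv2.resize(im,None,fx=s,fy=s,interpolation=cv2.INTER_CUBIC))
E
python3 - <<'E'
from h import *
s=sensors.observe(); print(s["position"],s["tool_rot"],s["time"])
fr=[]
for n in ["scene","side"]:
    f=cams.grab_frame(n); fr.append(f["image"])
    for t in ["tall_bracket","short_bracket","scale_hook","hook_seat"]:
        for o in cams.outline_of(n,t)[:4]:
            p,r,c=pts(f,o["mask"])
            if len(p): print(n,t,round(o["conf"],2),np.round(o["pixel"]),np.round(np.median(p,0),3),np.round(np.percentile(p,2,axis=0),3),np.round(np.percentile(p,98,axis=0),3),len(p))
cv2.imwrite("pics/a.png",cv2.resize(np.vstack(fr),(800,1000))[:,:]) 
cv2.imwrite("pics/scene.png",fr[0]);cv2.imwrite("pics/side.png",fr[1])
E
```

```text
[0.14922284 0.63202474 0.24941509] [ 0.70233516  0.08114958  0.70239093 -0.0823835 ] 0.0
scene tall_bracket 0.66 [363. 251.] [ 0.515 -0.304  0.042] [ 0.493 -0.322  0.005] [ 0.539 -0.282  0.12 ] 520
scene tall_bracket 0.58 [266. 270.] [ 0.31  -0.148  0.043] [ 0.292 -0.171  0.003] [ 0.33  -0.119  0.121] 584
scene short_bracket 0.62 [316. 231.] [ 0.503 -0.158  0.016] [ 0.482 -0.178  0.003] [ 0.539 -0.132  0.081] 343
scene scale_hook 0.66 [296. 123.] [0.661 0.047 0.213] [0.578 0.022 0.004] [0.85  0.247 0.219] 119
side tall_bracket 0.83 [389. 244.] [ 0.317 -0.137  0.045] [ 0.294 -0.206  0.002] [ 0.336 -0.114  0.119] 690
side tall_bracket 0.56 [309. 213.] [ 0.522 -0.288  0.043] [ 0.497 -0.317  0.003] [ 0.549 -0.279  0.119] 383
side short_bracket 0.82 [310. 250.] [ 0.511 -0.146  0.012] [ 0.483 -0.244 -0.002] [ 0.539 -0.128  0.079] 513
side scale_hook 0.51 [241. 218.] [0.633 0.043 0.211] [0.577 0.025 0.198] [0.698 0.073 0.217] 230
side hook_seat 0.52 [246. 216.] [0.623 0.041 0.211] [0.577 0.027 0.198] [0.695 0.064 0.216] 204
```

View pics/scene.png

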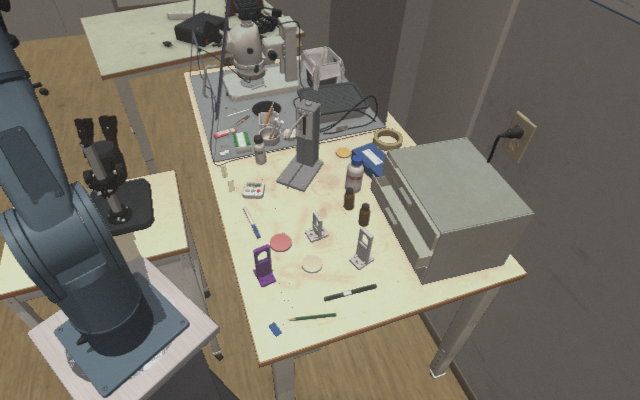

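View pics/side.png

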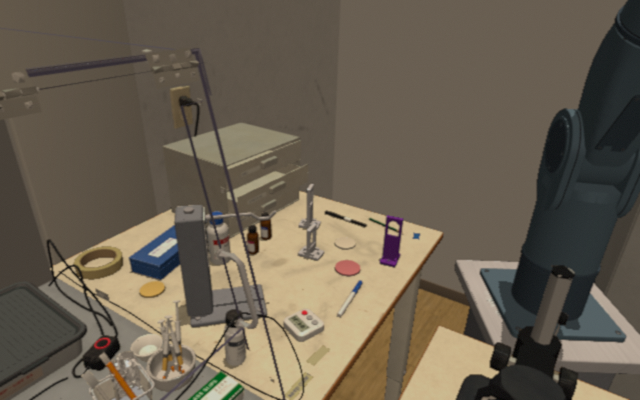

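Lookalikes in the scene view: the grey tall bracket is at (363,251), the grey short one at (316,231), and the purple tall one, to be excluded, at (266,270). I choose (363,251). The scale column is at (306,135), with its hook at about (292,130).

```bash
python3 - <<'E'
from h import *
ims=[]
for n,cr in [("scene",(230,80,390,280)),("side",(170,170,330,370))]:
    f=cams.grab_frame(n); p,r,c=pts(f)
    print(n,"cam",np.round(np.linalg.inv(f["view"])[:3,3],2))
    ims.append(cv2.resize(f["image"][cr[1]:cr[3],cr[0]:cr[2]],(400,500),interpolation=cv2.INTER_CUBIC))
    for nm,ctr,zl in [("tall",(.517,-.3),(.06,.13)),("tallfoot",(.517,-.3),(.004,.02)),("short",(.51,-.155),(.03,.09))]:
        m=(np.hypot(p[:,0]-ctr[0],p[:,1]-ctr[1])<.05)&(p[:,2]>zl[0])&(p[:,2]<zl[1])
        q=p[m][:,:2].astype(np.float32); b=cv2.minAreaRect(q)
        print(nm,len(q),np.round(b[0],3),np.round(b[1],3),round(b[2],1),"maxz",round(p[m][:,2].max(),3))
    for o in cams.outline_of(n,"scale_hook")[:1]:
        q,r2,c2=pts(f,o["mask"]); k=(q[:,2]>.17)&(q[:,0]<.75); q=q[k]
        o2=np.argsort(q[:,0])
        for i in o2[::max(1,len(o2)//25)]: print(np.round(q[i],3),end=" ")
        print()
    m=(p[:,2]>.2)&(p[:,2]<.24)&(p[:,0]>.6)&(p[:,0]<.85)&(abs(p[:,1]-.08)<.1)
    b=cv2.minAreaRect(p[m][:,:2].astype(np.float32)); print("housing",m.sum(),b)
    m&=p[:,2]>.222
    b=cv2.minAreaRect(p[m][:,:2].astype(np.float32)); print("housing top",m.sum(),b, np.median(p[m][:,2]))
    # tall stuff
    for zz in (.25,.3,.4):
        m=(p[:,2]>zz)&(np.hypot(p[:,0],p[:,1])<1.0)&(np.hypot(p[:,0],p[:,1])>.3)&(p[:,0]>.2)
        h=set(map(tuple,np.round(p[m][:,:2],1))); print(zz,sorted((float(a),float(b)) for a,b in h)[:40])
cv2.imwrite("pics/c.png",np.hstack(ims))
E
```

```text
scene cam [-0.06 -0.6   0.89]
tall 222 [ 0.519 -0.301] [0.041 0.013] 76.9 maxz 0.122
tallfoot 196 [ 0.519 -0.302] [0.04  0.057] 78.6 maxz 0.02
short 137 [ 0.509 -0.155] [0.042 0.011] 66.7 maxz 0.083
housing 431 ((0.6752776503562927, 0.05409995838999748), (0.1505649983882904, 0.06194973364472389), 11.225811958312988)
housing top 214 ((0.7234013676643372, 0.06517893075942993), (0.053769540041685104, 0.060561403632164), 15.04137134552002) 0.22748192296932657
0.25 [(0.6, 0.2), (0.6, 0.3), (0.8, -0.4), (0.8, 0.6), (0.9, -0.5), (0.9, -0.4)]
0.3 [(0.6, 0.2), (0.6, 0.3), (0.8, -0.4), (0.9, -0.5), (0.9, -0.4)]
0.4 [(0.6, 0.2), (0.6, 0.3)]
side cam [0.48 0.75 0.6 ]
tall 155 [ 0.522 -0.298] [0.042 0.01 ] 75.4 maxz 0.12
tallfoot 130 [ 0.522 -0.298] [0.047 0.056] 78.7 maxz 0.02
short 172 [ 0.511 -0.152] [0.042 0.012] 65.0 maxz 0.081
[0.575 0.027 0.209] [0.577 0.026 0.204] [0.581 0.03  0.209] [0.583 0.028 0.201] [0.586 0.032 0.2  ] [0.59  0.03  0.204] [0.596 0.033 0.203] [0.601 0.036 0.202] [0.605 0.033 0.203] [0.608 0.038 0.203] [0.612 0.037 0.204] [0.615 0.039 0.208] [0.619 0.04  0.214] [0.623 0
[... 289 characters left out ...]
.6751067638397217, 0.05609741061925888), (0.1541188359260559, 0.06254938244819641), 14.111451148986816)
housing top 489 ((0.725087583065033, 0.06842146068811417), (0.05052455514669418, 0.06259633600711823), 14.784468650817871) 0.22737229714716267
0.25 [(0.6, 0.2), (0.6, 0.3), (0.7, 0.2), (0.7, 0.3), (0.7, 0.4), (0.8, -0.4), (0.8, 0.1), (0.8, 0.2), (0.9, -0.5), (0.9, -0.4), (0.9, 0.1), (1.0, 0.0), (1.0, 0.1)]
0.3 [(0.6, 0.2), (0.6, 0.3), (0.7, 0.2), (0.7, 0.3), (0.7, 0.4), (0.8, -0.4), (0.8, 0.1), (0.8, 0.2), (0.9, -0.5), (0.9, -0.4), (0.9, 0.1), (1.0, 0.0), (1.0, 0.1)]
0.4 [(0.6, 0.2), (0.6, 0.3), (0.7, 0.2), (0.7, 0.3), (0.7, 0.4), (0.8, 0.1), (0.8, 0.2), (0.9, 0.1), (1.0, 0.0), (1.0, 0.1)]
```

View pics/c.png

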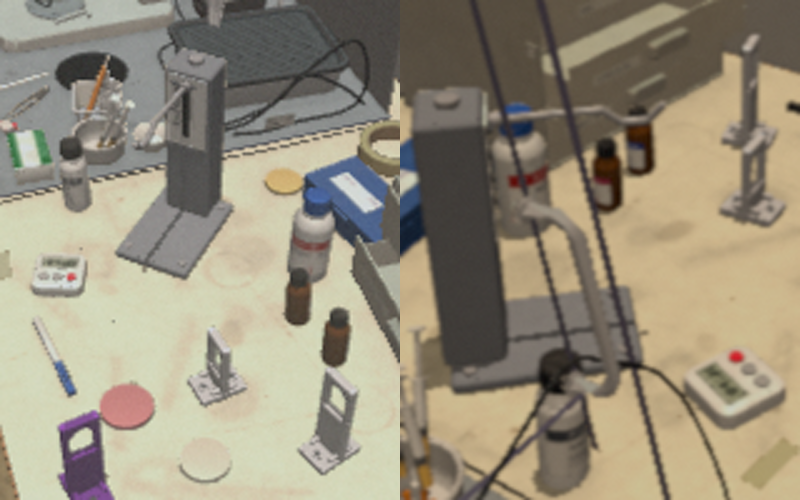

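The crop confirms the choice: the tall grey bracket is at scene crop (330,420) with its eye visible, the short one at (215,365) and the purple one at (85,450). The hook points toward the robot. Dark rods stand left of the hook, so I'll map those before swinging across.

```bash
cat >> h.py <<'E'
from scipy.spatial.transform import Rotation as R
def pose():
    s=sensors.observe(); q=s["tool_rot"]; return np.array(s["position"]),R.from_quat([q[1],q[2],q[3],q[0]]),s
def down(yaw): # tool x down, jaw (tool y) along world yaw deg
    a=np.radians(yaw); y=np.array([np.cos(a),np.sin(a),0]); x=np.array([0,0,-1.]); return R.from_matrix(np.stack([x,y,np.cross(x,y)],1))
def row(p,yaw):
    p0,r0,_=pose(); d=r0.inv().apply(np.array(p)-p0)*100; w=(r0.inv()*down(yaw)).as_rotvec(degrees=True)
    return [float(v) for v in np.round(np.r_[d,w],2)]
E
python3 - <<'E'
from h import *
for n in ("scene","side"):
    f=cams.grab_frame(n); p,r,c=pts(f)
    for lo,hi in ((.23,.35),(.35,.5),(.5,.9)):
        m=(p[:,2]>lo)&(p[:,2]<hi)&(np.hypot(p[:,0],p[:,1])<.95)&(p[:,0]>.2)&(p[:,1]>-.3)
        u,k=np.unique(np.round(p[m][:,:2]/.04).astype(int),axis=0,return_counts=True)
        print(n,lo,[(round(a*.04,2),round(b*.04,2),int(q)) for (a,b),q in zip(u,k) if q>2])
p0,r0,s=pose(); print(r0.as_matrix().round(2)); 
for an in (77,55,35,15,0,-15,-30): print(an, row((.47*np.cos(np.radians(an)),.47*np.sin(np.radians(an)),.36),min(an+90,0)+0) , row((.47*np.cos(np.radians(an)),.47*np.sin(np.radians(an)),.36),an+90))
E
```

```text
scene 0.23 [(np.float64(0.24), np.float64(0.48), 46), (np.float64(0.28), np.float64(0.44), 40), (np.float64(0.32), np.float64(0.44), 7), (np.float64(0.56), np.float64(0.28), 88), (np.float64(0.56), np.float64(0.32), 73), (np.float64(0.56), np.float64(0.36), 12), (np.float64(0.6), np.float64(0.28), 50), (np.float64(0.6), np.float64(0.32), 23), (np.float64(0.72), np.float64(0.04), 12), (np.float64(0.72), np.float64(0.08), 19), (np.float64(0.72), np.float64(0.6), 4)]
scene 0.35 [(np.float64(0.6), np.float64(0.24), 148), (np.float64(0.6), np.float64(0.28), 79), (np.float64(0.64), np.float64(0.24), 13), (np.float64(0.64), np.float64(0.28), 3)]
scene 0.5 [(np.float64(0.6), np.float64(0.24), 14)]
side 0.23 [(np.float64(0.28), np.float64(0.44), 140), (np.float64(0.32), np.float64(0.44), 118), (np.float64(0.56), np.float64(0.28), 112), (np.float64(0.56), np.float64(0.32), 183), (np.float64(0.56), np.float64(0.36), 275), (np.float64(0.6), np.float64(0.28), 178), (np.float64(0.6), np.float64(0.32), 392), (np.float64(0.6), np.float64(0.36), 9), (np.float64(0.72), np.float64(0.08), 50)]
side 0.35
[... 1093 characters left out ...]
8), 13)]
[[ 0.    0.23  0.97]
 [ 0.    0.97 -0.23]
 [-1.    0.    0.  ]]
77 [-10.97, -18.0, -0.23, 76.72, -0.0, -0.01] [-10.97, -18.0, -0.23, -90.28, 0.01, -0.0]
55 [-10.97, -21.34, 17.39, 76.72, -0.0, -0.01] [-10.97, -21.34, 17.39, -68.28, 0.0, -0.0]
35 [-10.97, -29.92, 31.28, 76.72, -0.0, -0.01] [-10.97, -29.92, 31.28, -48.28, 0.0, -0.0]
15 [-10.97, -42.73, 41.39, 76.72, -0.0, -0.01] [-10.97, -42.73, 41.39, -28.28, 0.0, -0.0]
0 [-10.97, -54.21, 45.74, 76.72, -0.0, -0.01] [-10.97, -54.21, 45.74, -13.28, 0.0, -0.0]
-15 [-10.97, -66.41, 46.98, 76.72, -0.0, -0.01] [-10.97, -66.41, 46.98, 1.72, 0.0, -0.0]
-30 [-10.97, -78.52, 45.01, 76.72, -0.0, -0.01] [-10.97, -78.52, 45.01, 16.72, 0.0, -0.01]
```

```bash
python3 - <<'E'
from h import *
for n in ("scene","side"):
    f=cams.grab_frame(n); p,r,c=pts(f)
    m=(p[:,2]>.1)&(p[:,2]<1)&(p[:,0]>.1)&(p[:,0]<.42)&(p[:,1]>.25)&(p[:,1]<.6)
    q=p[m]; print(n,m.sum(),"z",np.percentile(q[:,2],[5,50,95,100]).round(3),"px",np.median(c[m]),np.median(r[m]),q.min(0).round(2),q.max(0).round(2))
    t=q[:,2]>q[:,2].max()-.05; print(q[t].mean(0).round(3),c[m][t].mean(),r[m][t].mean())
for a,rr,z in ((77,.62,.46),(77,.5,.46),(45,.47,.46),(15,.47,.46),(-15,.52,.42),(-30,.6,.3)):
    for y in (78-180,78): print(a,row((rr*np.cos(np.radians(a)),rr*np.sin(np.radians(a)),z),y))
E
```

```text
scene 2709 z [0.139 0.188 0.267 0.289] px 103.0 156.0 [0.13 0.25 0.1 ] [0.32 0.5  0.29]
[0.176 0.288 0.269] 88.7520325203252 149.15853658536585
side 6598 z [0.155 0.189 0.276 0.288] px 539.0 360.0 [0.13 0.26 0.13] [0.32 0.45 0.29]
[0.185 0.302 0.267] 556.9752530933633 286.0686164229471
77 [-20.97, -3.0, -0.3, 178.72, -0.0, -0.0]
77 [-20.97, -3.0, -0.3, -1.28, 0.0, -0.0]
77 [-20.97, -15.0, -0.24, 178.72, -0.0, -0.0]
77 [-20.97, -15.0, -0.24, -1.28, 0.0, -0.0]
45 [-20.97, -25.02, 24.71, 178.72, -0.0, -0.0]
45 [-20.97, -25.02, 24.71, -1.28, 0.0, -0.0]
15 [-20.97, -42.73, 41.39, 178.72, -0.0, -0.0]
15 [-20.97, -42.73, 41.39, -1.28, 0.0, -0.0]
-15 [-16.97, -66.56, 51.97, 178.72, -0.0, -0.0]
-15 [-16.97, -66.56, 51.97, -1.28, 0.0, -0.0]
-30 [-4.97, -82.26, 57.46, 178.72, -0.0, -0.0]
-30 [-4.97, -82.26, 57.46, -1.28, 0.0, -0.0]
```

{"op": "step_arm", "data": {
  "deltas": [
    [1,-5.5,-1,0,5,0,0],
    [1,-11,-4,0,12,0,0],
    [1,-16.5,-8,0,20,0,0],
    [1,-21,-12,0,28,0,0],
    [1,-21,-16,4,36,0,0],
    [1,-21,-18,9,45,0,0],
    [1,-21,-20,14,54,0,0],
    [1,-21,-22,18,63,0,0],
    [1,-21,-24,22,72,0,0],
    [1,-21,-26,26,80,0,0]
  ]
}}

```text
time: 2.15
position: [0.3436, 0.3187, 0.4605]
tool_rot: [0.484, 0.515, 0.484, -0.515]
force: [1.6, 0.9, -0.4]
gripper_width: 1.002
```

```bash
python3 - <<'E'
from h import *
p,r,s=pose(); print(p,s["qpos"],s["force"])
for t in ((.455,.12,.46),(.5,-.13,.42),(.515,-.25,.32),(.52,-.30,.20)): print(row(t,-102))
E
```

```text
[0.34361552 0.31867897 0.46054224] [-1.20327059  0.03922441  0.37679406  1.70502157 -0.01491972  1.3994257
 -0.88621399] [ 1.58819832  0.9355541  -0.40340842]
[0.04, 12.35, 19.14, 98.45, -0.04, 0.03]
[4.03, 18.39, 43.82, 98.45, -0.04, 0.03]
[14.02, 20.63, 55.71, 98.45, -0.04, 0.03]
[26.02, 21.43, 60.67, 98.45, -0.04, 0.03]
```

{"op": "step_arm", "data": {
  "deltas": [
    [1,0,4,5,9,0,0],
    [1,0,8,10,18,0,0],
    [1,0,11,15,27,0,0],
    [1,0,13,21,36,0,0],
    [1,0,15,27,46,0,0],
    [1,1,17,33,56,0,0],
    [1,2,18,39,66,0,0],
    [1,4,19,45,76,0,0],
    [1,6,20,51,86,0,0],
    [1,10,21,56,96,0,0]
  ]
}}

```text
time: 3.4
position: [0.5185, -0.2498, 0.3651]
tool_rot: [-0.061, 0.706, -0.061, -0.703]
force: [1.3, 1.2, 0.2]
gripper_width: 0.998
```

```bash
python3 - <<'E'
from h import *
p,r,s=pose(); print(p,s["qpos"],s["force"])
for t in ((.52,-.30,.25),): print(row(t,-102))
E
```

```text
[ 0.51851578 -0.24977984  0.36513782] [-0.33199726  0.42946029  0.97687166  1.64175808 -0.37196252  1.26631141
 -1.02807295] [1.25332342 1.21485915 0.19142601]
[11.52, 4.92, -0.97, 2.12, -0.21, 0.02]
```

{"op": "step_arm", "data": {
  "deltas": [
    [1,4,2,-0.5,2,0,0],
    [1,8,4,-1,2,0,0],
    [1,11.5,4.9,-1,2,0,0],
    [1,11.5,4.9,-1,2,0,0]
  ]
}}

```text
time: 3.9
position: [0.5188, -0.2994, 0.2481]
tool_rot: [0.074, -0.703, 0.073, 0.704]
force: [-1.0, 0.9, 0.1]
gripper_width: 1.002
```

```bash
python3 - <<'E'
from h import *
p0,r,s=pose(); print(p0,s["qpos"],s["force"])
f=cams.grab_frame("wrist"); save(f,"w1"); p,rr,c=pts(f)
for zl in ((.1,.13),(.06,.13),(.004,.02)):
    m=(np.hypot(p[:,0]-.52,p[:,1]+.3)<.05)&(p[:,2]>zl[0])&(p[:,2]<zl[1])
    print(cv2.minAreaRect(p[m][:,:2].astype(np.float32)),m.sum(),p[m][:,2].max() if m.any() else 0)
print(row((.52,-.3,.095),-102))
E
```

```text
[ 0.51879622 -0.29943914  0.2480538 ] [-0.15833475  0.59358851  0.88147311  1.71676624 -0.51207769  1.08032007
 -0.89006024] [-1.02847526  0.94896598  0.08519377]
((0.5200415849685669, -0.3026076853275299), (0.03891138732433319, 0.009517939761281013), 77.93624114990234) 646 0.12283203817214505
((0.5199753642082214, -0.3029176890850067), (0.039545319974422455, 0.009517939761281013), 77.93624114990234) 1059 0.12283203817214505
((0.523329496383667, -0.3036065399646759), (0.03845246508717537, 0.04825187101960182), 77.83228302001953) 713 0.01959280075330133
[15.5, 0.05, 0.03, 0.09, -0.12, 0.04]
```

View pics/w1.png

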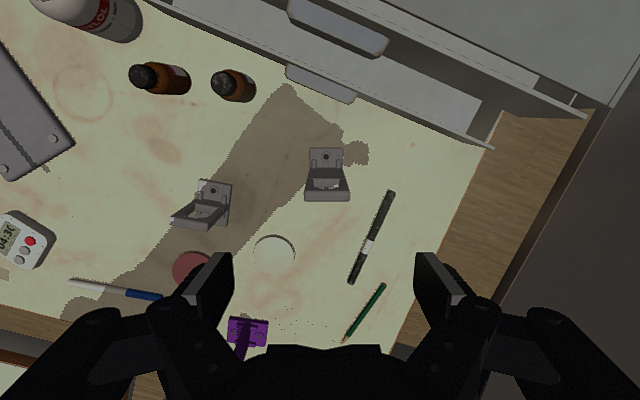

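The wrist view shows the tall bracket at (327,175), centred between the jaws and at the right angle, with the short one at (200,205). Descending.

{"op": "step_arm", "data": {
  "deltas": [
    [1,5,0.2,0.1,0,0,0],
    [1,10,0.2,0.1,0,0,0],
    [1,14,0.2,0.1,0,0,0],
    [1,15.6,0.2,0.1,0,0,0],
    [1,15.6,0.2,0.1,0,0,0]
  ]
}}

```text
time: 4.58
position: [0.5199, -0.3013, 0.095]
tool_rot: [-0.073, 0.704, -0.073, -0.702]
force: [-0.1, 0.0, -0.3]
gripper_width: 1.001
```

{"op": "step_arm", "data": {
  "deltas": [
    [0.3,0,0,0,0,0,0],
    [0.3,0,0,0,0,0,0],
    [0.3,0,0,0,0,0,0],
    [0.3,0,0,0,0,0,0],
    [0.3,0,0,0,0,0,0],
    [0.3,0,0,0,0,0,0]
  ],
  "force": 40
}}

```text
time: 5.32
position: [0.5206, -0.3019, 0.0962]
tool_rot: [-0.073, 0.705, -0.073, -0.702]
force: [-0.5, -0.1, 7.1]
gripper_width: 0.464
```

{"op": "step_arm", "data": {
  "deltas": [
    [0.3,-0.5,0,0,0,0,0],
    [0.3,-3,0,0,0,0,0],
    [0.3,-7,0,0,0,0,0],
    [0.3,-12,0,0,0,0,0],
    [0.3,-16,0,0,0,0,0],
    [0.3,-16,0,0,0,0,0],
    [0.3,-16,0,0,0,0,0]
  ]
}}

```text
time: 6.2
position: [0.5193, -0.301, 0.2554]
tool_rot: [-0.073, 0.705, -0.073, -0.702]
force: [-0.1, 0.9, -2.7]
gripper_width: 0.461
```

```bash
python3 - <<'E'
from h import *
p0,r,s=pose(); print(p0,s["qpos"],s["force"],s["gripper_width"])
f=cams.grab_frame("wrist"); p,rr,c=pts(f); q=r.inv().apply(p-p0)
m=(abs(q[:,1])<.019)&(abs(q[:,2])<.012)&(q[:,0]>-.05)&(q[:,0]<.02)
print("top in tool x",np.percentile(q[m][:,0],[0,2,5,10,50]).round(4),"z",q[m][:,2].min(),q[m][:,2].max(),m.sum())
f=cams.grab_frame("scene"); a=f["image"][100:300,300:460]
cv2.imwrite("pics/d.png",cv2.resize(a,(400,500)))
p,rr,c=pts(f); q=r.inv().apply(p-p0); m=(abs(q[:,1])<.019)&(abs(q[:,2])<.03)&(q[:,0]>-.035)&(q[:,0]<.12)
print("scene tool: x",np.percentile(q[m][:,0],[0,1,5,50,99,100]).round(4),"y",q[m][:,1].min(),q[m][:,1].max(),m.sum())
E
```

```text
[ 0.51934326 -0.30104498  0.25537   ] [-0.16092897  0.58583833  0.88905634  1.71032525 -0.50866817  1.08966158
 -0.8888824 ] [-0.10868262  0.94529015 -2.6794544 ] 0.4609560679021098
top in tool x [-0.04   -0.0252 -0.0248 -0.0246 -0.0224] z -0.011821632117860319 0.0059643195653951726 4524
scene tool: x [-0.0339 -0.0232 -0.0219  0.0586  0.0944  0.0972] y -0.018913619482583743 0.018967063712656808 593
```

View pics/d.png

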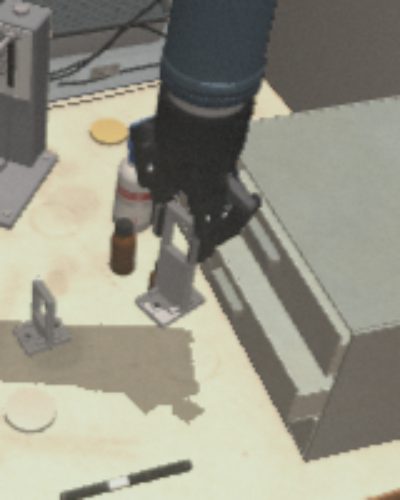

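```bash
python3 - <<'E'
from h import *
print(row((.528,.015,.255),-75),row((.528,.015,.209),-75))
E
```

```text
[-0.0, -31.11, 5.62, -26.86, -0.15, 0.03] [4.6, -31.1, 5.64, -26.86, -0.15, 0.03]
```

{"op": "step_arm", "data": {
  "deltas": [
    [0.3,0,-3,0.5,-2,0,0],
    [0.3,0,-8,1.5,-6,0,0],
    [0.3,0,-13,2.5,-11,0,0],
    [0.3,0,-18,3.5,-16,0,0],
    [0.3,0,-23,4.5,-20,0,0],
    [0.3,0,-27,5,-24,0,0],
    [0.3,0,-30,5.5,-26,0,0],
    [0.3,0,-31.1,5.6,-26.9,-0.1,0],
    [0.3,0,-31.1,5.6,-26.9,-0.1,0],
    [0.3,0,-31.1,5.6,-26.9,-0.1,0]
  ]
}}

```text
time: 7.55
position: [0.528, 0.0129, 0.2548]
tool_rot: [0.092, 0.701, 0.091, -0.701]
force: [0.3, -0.6, -1.6]
gripper_width: 0.465
```

```bash
python3 - <<'E'
from h import *
p0,r,s=pose(); print(p0,s["qpos"],s["force"],s["gripper_width"])
ims=[]
for n in ("wrist","side","scene"):
    f=cams.grab_frame(n); p,rr,c=pts(f)
    if n!="scene": ims.append(f["image"])
    m=(p[:,0]>.565)&(p[:,0]<.695)&(p[:,1]>0)&(p[:,1]<.09)&(p[:,2]>.19)&(p[:,2]<.222)
    q=p[m]; 
    if len(q)<10: print(n,len(q));continue
    b=np.arange(.566,.70,.006)
    for lo in b:
        k=(q[:,0]>=lo)&(q[:,0]<lo+.006)
        if k.sum()>1: print(n,round(lo+.003,3),k.sum(),"y",q[k][:,1].min().round(4),q[k][:,1].max().round(4),"zmax",q[k][:,2].max().round(4),q[k][:,2].min().round(4))
a=ims[1][150:300,150:350]
cv2.imwrite("pics/e.png",np.vstack([cv2.resize(ims[0],(480,300)),cv2.resize(a,(480,300))]))
E
```

```text
[0.52800951 0.01294408 0.2548495 ] [-0.74449801  0.41436865  0.82034117  1.89110809 -0.3596929   0.98913531
 -1.0760971 ] [ 0.32336938 -0.57566716 -1.58755404] 0.4649045232994177
wrist 0.569 24 y 0.0207 0.0258 zmax 0.2148 0.2112
wrist 0.575 154 y 0.0201 0.028 zmax 0.2159 0.2079
wrist 0.581 158 y 0.0212 0.0296 zmax 0.2128 0.2024
wrist 0.587 136 y 0.0233 0.0311 zmax 0.2062 0.2007
wrist 0.593 139 y 0.0249 0.0328 zmax 0.2055 0.2011
wrist 0.599 142 y 0.0266 0.0344 zmax 0.2057 0.2013
wrist 0.605 164 y 0.0282 0.0365 zmax 0.2096 0.2015
wrist 0.611 177 y 0.0299 0.0379 zmax 0.2151 0.2061
wrist 0.617 193 y 0.0315 0.0394 zmax 0.2171 0.2102
wrist 0.623 202 y 0.0329 0.0416 zmax 0.2176 0.2119
wrist 0.629 212 y 0.0345 0.0431 zmax 0.2174 0.2115
wrist 0.635 206 y 0.0367 0.0447 zmax 0.2178 0.2123
wrist 0.641 207 y 0.0383 0.0462 zmax 0.2183 0.2127
wrist 0.647 44 y 0.04 0.0465 zmax 0.2177 0.2138
side 0.575 13 y 0.0223 0.0297 zmax 0.2134 0.2048
side 0.581 18 y 0.0248 0.0307 zmax 0.2125 0.2
side 0.587 15 y 0.0256 0.0337 zmax 0.2059 0.1978
side 0.593 14 y 0.0281 0.0337 zmax 0.204 0.1985
side 0.599 9 y 0.032
[... 976 characters left out ...]
9 zmax 0.2101 0.1997
scene 0.611 5 y 0.0315 0.0372 zmax 0.2115 0.2033
scene 0.617 2 y 0.033 0.0344 zmax 0.2115 0.2095
scene 0.629 2 y 0.0368 0.0386 zmax 0.2147 0.2093
scene 0.635 2 y 0.0361 0.04 zmax 0.2166 0.2091
scene 0.641 2 y 0.039 0.0424 zmax 0.2147 0.2134
scene 0.647 4 y 0.0425 0.0452 zmax 0.2151 0.2123
scene 0.653 2 y 0.0424 0.0479 zmax 0.2135 0.2135
scene 0.659 6 y 0.0451 0.0513 zmax 0.2164 0.2115
scene 0.665 3 y 0.0474 0.0511 zmax 0.2164 0.2132
scene 0.671 4 y 0.0489 0.0503 zmax 0.218 0.2092
scene 0.677 3 y 0.05 0.0538 zmax 0.2162 0.2121
scene 0.683 3 y 0.0512 0.0538 zmax 0.2139 0.2116
scene 0.689 11 y 0.0537 0.0794 zmax 0.2181 0.1915
scene 0.695 20 y 0.0489 0.0877 zmax 0.222 0.1918
```

View pics/e.png

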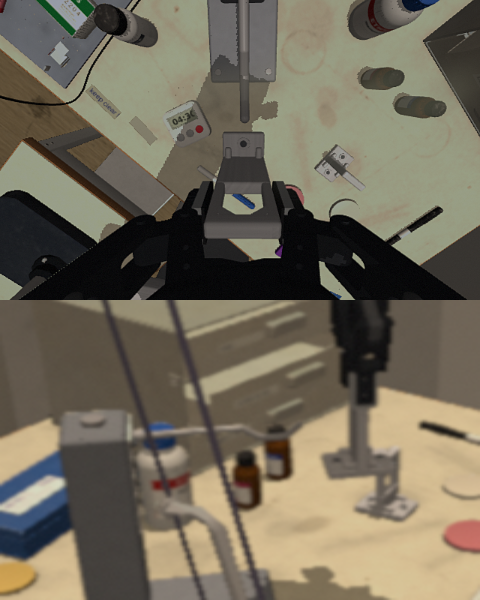

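The wrist view shows the eye at (243,205) in line with the hook bar at (245,100), and the side view shows the bracket hanging upright. I'll descend to threading height and check the lateral offset in the tool frame.

{"op": "step_arm", "data": {
  "deltas": [
    [0.3,2,0,0,-0.5,0,0],
    [0.3,4.5,0,0,-0.5,0,0],
    [0.3,4.6,0,0,-0.5,0,0],
    [0.3,4.6,0,0,-0.5,0,0]
  ]
}}

```text
time: 8.2
position: [0.5286, 0.013, 0.2097]
tool_rot: [0.095, 0.701, 0.094, -0.7]
force: [-0.1, 0.3, -1.9]
gripper_width: 0.461
```

```bash
python3 - <<'E'
from h import *
p0,r,s=pose(); print(p0,s["force"],r.as_matrix().round(3))
f=cams.grab_frame("wrist"); p,rr,c=pts(f); q=r.inv().apply(p-p0)
m=(abs(q[:,1])<.03)&(abs(q[:,2])<.02)&(q[:,0]>-.03)&(q[:,0]<-.017)
a=q[m]; print("bracket top tool y",a[:,1].min(),a[:,1].max(),np.median(a[:,1]),"z",np.percentile(a[:,2],[2,98]),"x",np.median(a[:,0]))
m=(p[:,0]>.565)&(p[:,0]<.68)&(p[:,1]>0)&(p[:,1]<.09)&(p[:,2]>.19)&(p[:,2]<.222); b=q[m]
for lo in np.arange(-.02,.16,.01):
  for sg in (1,):
    k=(abs(b[:,2])>=lo)&(abs(b[:,2])<lo+.01)
    if k.sum()>3: print(round(lo+.005,3),np.sign(np.median(b[k][:,2])),"y mid",((b[k][:,1].min()+b[k][:,1].max())/2).round(4),"top x",b[k][:,0].min().round(4),"zmax",p[m][k][:,2].max().round(4))
print(row((.598,.031,.209),-74.5))
E
```

```text
[0.52860977 0.01300655 0.20970255] [-0.12902003  0.3473014  -1.85686582] [[ 0.002  0.265 -0.964]
 [ 0.    -0.964 -0.265]
 [-1.     0.    -0.002]]
bracket top tool y -0.029998900160147807 0.029928229676026243 2.4688565355117788e-05 z [-0.01273808  0.00799684] x -0.02358220039871574
0.045 -1.0 y mid 0.0021 top x -0.0065 zmax 0.2163
0.055 -1.0 y mid 0.0019 top x -0.0034 zmax 0.2132
0.065 -1.0 y mid 0.0019 top x 0.0035 zmax 0.2063
0.075 -1.0 y mid 0.0018 top x 0.0021 zmax 0.2078
0.085 -1.0 y mid 0.0018 top x -0.0063 zmax 0.2162
0.095 -1.0 y mid 0.0016 top x -0.0075 zmax 0.2174
0.105 -1.0 y mid 0.0015 top x -0.008 zmax 0.2178
[0.11, 0.11, -7.14, -0.13, -0.14, -0.02]
```

{"op": "step_arm", "data": {
  "deltas": [
    [0.3,-0.2,0.1,0,0,0,0],
    [0.3,-0.2,0.1,-1.5,0,0,0],
    [0.3,-0.2,0.1,-3,0,0,0],
    [0.3,-0.2,0.1,-4.5,0,0,0],
    [0.3,-0.2,0.1,-6,0,0,0],
    [0.3,-0.2,0.1,-6.8,0,0,0],
    [0.3,-0.2,0.1,-6.8,0,0,0],
    [0.3,-0.2,0.1,-6.8,0,0,0]
  ]
}}

```text
time: 9.25
position: [0.5943, 0.0299, 0.212]
tool_rot: [0.094, 0.701, 0.094, -0.7]
force: [0.9, -0.0, -1.9]
gripper_width: 0.462
```

```bash
python3 - <<'E'
from h import *
p0,r,s=pose(); print(p0,s["force"])
f=cams.grab_frame("wrist"); w=f["image"]; p,rr,c=pts(f); q=r.inv().apply(p-p0)
m=(abs(q[:,1])<.009)&(q[:,0]>-.012)&(q[:,0]<.008)&(q[:,2]<.0)&(q[:,2]>-.05); 
for lo in np.arange(-.05,.0,.005):
    k=m&(q[:,2]>=lo)&(q[:,2]<lo+.005)
    if k.sum()>2: print("bar",round(lo,3),k.sum(),q[k][:,1].min().round(4),q[k][:,1].max().round(4),"x",q[k][:,0].min().round(4))
f=cams.grab_frame("side"); g=f["image"]
cv2.imwrite("pics/g.png",np.vstack([cv2.resize(w[150:400,170:490],(480,375)),cv2.resize(g[180:270,190:340],(480,288))])[:600] if 0 else np.hstack([cv2.resize(w[160:400,200:440],(400,400)),cv2.resize(g[160:280,190:310],(400,400),interpolation=cv2.INTER_CUBIC)]))
E
```

```text
[0.5943068  0.02993023 0.21199962] [ 0.86951837 -0.03517758 -1.90597322]
bar -0.05 215 -0.003 0.0041 x -0.0051
bar -0.045 191 -0.0026 0.0036 x -0.0055
bar -0.04 192 -0.0026 0.0037 x -0.0054
bar -0.035 183 -0.0026 0.0037 x -0.0052
bar -0.03 178 -0.0026 0.0038 x -0.0051
bar -0.025 134 -0.0027 0.0039 x -0.0048
bar -0.02 107 -0.0028 0.004 x -0.0019
bar -0.015 86 -0.0024 0.0041 x 0.0022
bar -0.01 45 -0.0015 0.0032 x 0.0065
bar -0.005 42 -0.0089 0.0088 x -0.0118
```

View pics/g.png

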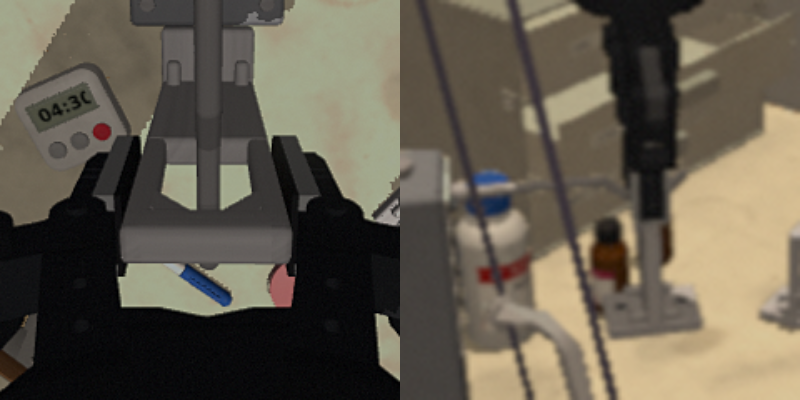

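The bar runs through the eye near its centre (207,150) and the tip shows in front at (208,265). Lowering onto the seat.

{"op": "step_arm", "data": {
  "deltas": [
    [0.3,1,0,0,0,0,0],
    [0.3,2,0,0,0,0,0],
    [0.3,2.6,0,0,0,0,0],
    [0.3,3.2,0,0,0,0,0],
    [0.3,3.6,0,0,0,0,0],
    [0.3,3.6,0,0,0,0,0],
    [0.3,3.6,0,0,0,0,0],
    [0.3,3.6,0,0,0,0,0]
  ]
}}

```text
time: 10.35
position: [0.5944, 0.03, 0.1764]
tool_rot: [0.094, 0.702, 0.094, -0.7]
force: [-0.8, -0.2, -1.1]
gripper_width: 0.463
```

```bash
python3 - <<'E'
from h import *
p0,r,s=pose(); print(p0,s["force"],s["ft_torque"])
f=cams.grab_frame("side"); p,rr,c=pts(f); 
m=(p[:,0]>.61)&(p[:,0]<.68)&(p[:,1]>0.03)&(p[:,1]<.07)&(p[:,2]>.16)&(p[:,2]<.222)
print("level bar top",np.percentile(p[m][:,2],[2,50,90,98]).round(4),m.sum(),"was ~.2155")
f=cams.grab_frame("wrist");p,rr,c=pts(f); q=r.inv().apply(p-p0)
m=(abs(q[:,1])<.006)&(q[:,2]<-.026)&(q[:,2]>-.05)&(q[:,0]<.02)&(q[:,0]>-.05); print("wrist bar top", np.percentile(p[m][:,2],[50,95]),"was .2175")
print(sensors.observe()["force"])
E
```

```text
[0.59443255 0.02999799 0.17635607] [-0.82143208 -0.1649084  -1.12480731] [-0.04452129  0.23968445 -0.03319038]
level bar top [0.1917 0.1994 0.2017 0.2027] 135 was ~.2155
wrist bar top [0.2021867  0.20340696] was .2175
[-0.9921862   0.31261207 -0.35325366]
```

{"op": "step_arm", "data": {
  "deltas": [
    [0.3,0.2,0,0,0,0,0],
    [0.3,0.2,0,0,0,0,0],
    [1,0.2,0,0,0,0,0],
    [1,0.2,0,0,0,0,0],
    [1,0.2,0,0,0,0,0],
    [1,0.2,0,0,0,0,0],
    [1,0.2,0,0,0,0,0],
    [1,0.2,0,0,0,0,0]
  ]
}}

```text
time: 11.45
position: [0.5944, 0.03, 0.1743]
tool_rot: [0.094, 0.702, 0.094, -0.7]
force: [-0.9, -0.4, -0.1]
gripper_width: 1.001
```

```bash
python3 - <<'E'
from h import *
p0,r,s=pose(); print(p0,s["force"],s["gripper_width"])
f=cams.grab_frame("wrist"); w=f["image"]; p,rr,c=pts(f); q=r.inv().apply(p-p0)
m=(abs(q[:,1])<.006)&(q[:,2]<-.026)&(q[:,2]>-.05)&(q[:,0]<.02)&(q[:,0]>-.05); print("wrist bar top", np.percentile(p[m][:,2],[50,95]),"was .2175")
g=cams.grab_frame("side")["image"]
cv2.imwrite("pics/i.png",np.hstack([cv2.resize(w[160:400,200:440],(400,400)),cv2.resize(g[160:280,190:310],(400,400),interpolation=cv2.INTER_CUBIC)]))
E
```

```text
[0.59444378 0.02998854 0.17429588] [-0.90643152 -0.41862252 -0.13982918] 1.001459249211513
wrist bar top [0.20366752 0.20489451] was .2175
```

View pics/i.png

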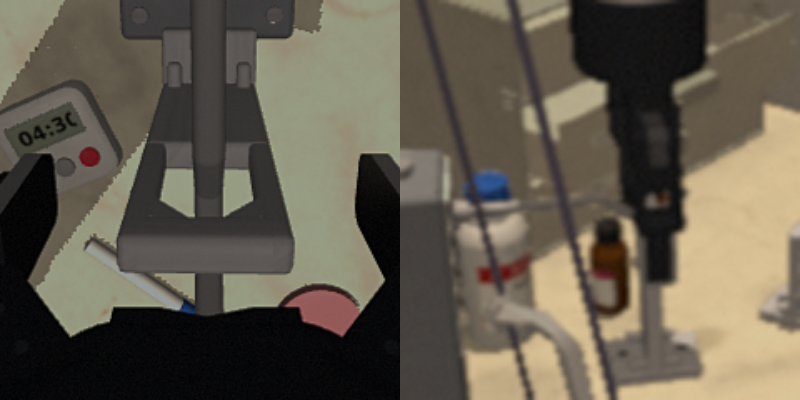

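The jaws are open and clear on both sides. The bracket hangs on the seat at (205,250), centred on the bar. Retreating straight up.

{"op": "step_arm", "data": {
  "deltas": [
    [1,-1,0,0,0,0,0],
    [1,-3,0,0,0,0,0],
    [1,-6,0,0,0,0,0],
    [1,-10,0,0,0,0,0],
    [1,-14,0,0,0,0,0],
    [1,-16,0,2,0,0,0],
    [1,-17,0,6,0,0,0],
    [1,-17,0,10,0,0,0],
    [1,-17,0,10,0,0,0],
    [1,-17,0,10,0,0,0]
  ]
}}

```text
time: 12.8
position: [0.4983, 0.0037, 0.3452]
tool_rot: [0.094, 0.702, 0.095, -0.699]
force: [-0.1, 0.3, 0.1]
gripper_width: 0.998
```

```bash
python3 - <<'E'
from h import *
p0,r,s=pose(); print(p0,s["force"])
for i in range(4):
    f=cams.grab_frame("side"); p,rr,c=pts(f)
    m=(p[:,0]>.63)&(p[:,0]<.68)&(p[:,1]>0.03)&(p[:,1]<.07)&(p[:,2]>.16)&(p[:,2]<.222)
    k=(abs(p[:,0]-.6)<.05)&(abs(p[:,1]-.034)<.05)&(p[:,2]>.05)&(p[:,2]<.13)
    print(s["time"],"bar top",np.percentile(p[m][:,2],[50,90]).round(4),"bracket zmin",np.percentile(p[k][:,2],[1,5]).round(4),p[k].mean(0).round(4))
g=f["image"]; f=cams.grab_frame("scene")
p,rr,c=pts(f); m=(np.hypot(p[:,0]-.509,p[:,1]+.155)<.05)&(p[:,2]>.03)&(p[:,2]<.09)
print("short",cv2.minAreaRect(p[m][:,:2].astype(np.float32)),p[m][:,2].max(),sensors.observe()["time"])
cv2.imwrite("pics/j.png",np.hstack([cv2.resize(f["image"][90:250,230:390],(400,400)),cv2.resize(g[160:280,190:310],(400,400),interpolation=cv2.INTER_CUBIC)]))
E
```

```text
[0.49829446 0.00370225 0.34516829] [-0.08088929  0.2998102   0.08040336]
12.8 bar top [0.2018 0.2036] bracket zmin [0.0822 0.084 ] [0.5943 0.0383 0.0953]
12.8 bar top [0.2017 0.2034] bracket zmin [0.0823 0.0837] [0.5944 0.0382 0.0954]
12.8 bar top [0.2018 0.2035] bracket zmin [0.0822 0.0843] [0.5943 0.0382 0.0954]
12.8 bar top [0.2014 0.2037] bracket zmin [0.0819 0.084 ] [0.5944 0.0382 0.0953]
short ((0.5083492994308472, -0.1561058908700943), (0.040423061698675156, 0.01140187494456768), 65.8978271484375) 0.08299974156070422 13.05
```

View pics/j.png

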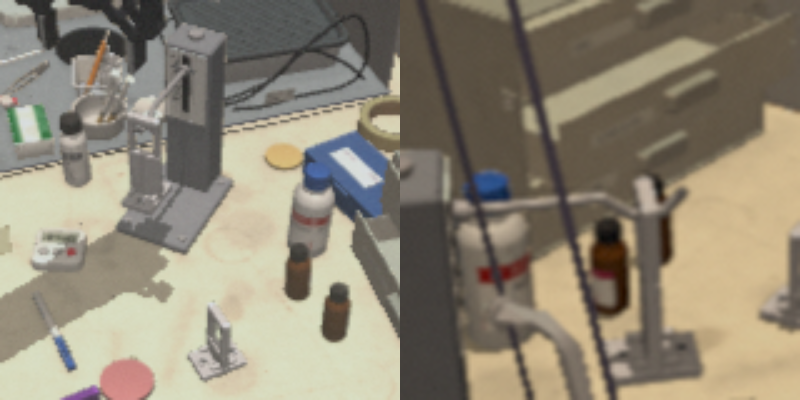

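The bracket hangs at rest from the seat, drawn down about 12 mm. The arm is clear and the short bracket hasn't moved.

```bash
python3 -c "
from rig import ticket
print(ticket.sign_off())"
```

```text
the job is handed in; nothing more can be done
None
```

The tall grey bracket is hanging by its eye on the scale's hook, released and at rest, and I have handed the job in. I gripped it beside the eye, threaded it over the hook tip, lowered it until the spring took the load, let go and moved the arm straight up and away.

- **At rest:** four pictures taken over about 0.2 s showed no movement of the bracket or the bar.
- **Reading:** the hook is drawn down about 12 mm, well short of its 60 mm travel. That corresponds to roughly 0.18 N per 0.1 mm-scale error aside, about 1.8 N or 0.18–0.19 kg. The wrist force while lifted was noisy (1.6 to 2.7 N) but broadly agrees.
- **Short bracket:** its measured position is unchanged to within about 1 mm.
- **Limits:** I saw no contact force above about 7 N (while closing the grip), and the arm's clock stood at about 13 s of the 40 s allowed.
- **Disagreement:** the cameras differed by 2–3 mm on the hook's height and sideways position. I aligned mainly with the wrist camera, and the bar came out centred in the eye.

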